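One full turn of the banding wheel

TASK

Inspect the blue dish all round: take the upright black knob of the banding wheel that carries it and turn that wheel one full turn clockwise (seen from above), so that the knob comes back to stand at its own red pointer, then let go. Keep the dish in the middle of its wheel, and leave the other wheel with the terracotta dish unturned.

Things in the scene. Friction and masses are not known exactly. Their poses are not given: they have to be found in the camera images.
- wheel_blue (a joint): Turn (rad) of the aluminium banding wheel carrying the blue dish: a level disc 220 mm across on a fixed dark-steel stand, top 74 mm above the table, axis vertical. 0 = knob at this stand's red pointer (a post 143 mm from the axis, 84 mm high); grows clockwise from above, 6.28 = one full turn, no stop. Starts within 0.15 of 0. Light friction, about 1 N at the knob: stays where left.
- grip_blue (a point): Centre of the upright black knob on the wheel with the blue dish: a round plastic grip 28 mm across, 50 mm tall (110 to 160 mm above the table, this point at 135 mm), on a thin stem 90 mm from the wheel's axis, so it travels in a level circle of radius 90 mm. It revolves freely on its stem: a gripper holding it need not turn with the wheel.
- dish_blue_foot (a point): Centre of the underside of the blue ceramic dish, loose on its wheel and centred on the wheel's axis at the start, so this point also gives the axis. Dish 110 mm across, 30 mm tall, rim 104 mm above the table, about 0.2 kg.
- wheel_terracotta (a joint): Turn (rad) of the other, identical wheel (own knob and red pointer), carrying a terracotta dish: a bystander to leave alone, within 0.1 of 0 at the start. The wheels' places, left and right, are swapped at random, axes 0.36 m or more apart. Also about, all under 80 mm high: a glaze jar near the robot, a steel bowl beyond the wheels, a board with a modelling tool.
Things that resemble listed ones, but are neither listed nor needed, are in the scene too. Of the things that look like the part that bears dish_blue_foot, the middle-sized one is meant.

How it is judged:
On the way:
1. the wheel with the blue dish has come half-way round, clockwise (value of joint wheel_blue between 2.8 and 4.2 rad), for 0.05 s.
At the end, for the whole second after the job is handed in: The wheel with the blue dish has been turned once round clockwise and stands still with its knob at its red pointer again (6.28 within 0.25 rad); the blue dish sits level on it within 20 mm of where it was; the other wheel stands within 0.3 rad of its pointer (value of joint wheel_blue between 6.033 and 6.533 rad and value of joint wheel_terracotta between -0.3 and 0.3 rad and distance of dish_blue_foot from where it was at the start of the episode below 0.02 m and angle between dish_blue_foot's own z axis and vertical below 0.1 rad and velocity of joint wheel_blue between -0.05 and 0.05 rad/s); the robot touches nothing.
It fails at once if the blue dish is pushed more than 20 mm off its place (not (distance of dish_blue_foot from where it was at the start of the episode below 0.02 m)).
It fails at once if the other wheel is turned away from its pointer (by more than 0.3 rad) (not (value of joint wheel_terracotta between -0.3 and 0.3 rad)).
It also fails if it takes over 51 s, if anything falls off the work surface, if the arm or the gripper's body presses on something with over 40 N, if the wrist force passes 120 N, or if a joint passes its speed limit or range.

ROBOT

A 6-joint arm with a two-finger parallel gripper is mounted at the origin on the work surface. World frame = base frame: x ahead of the robot, y to its left, z up, the work surface at z = 0. Lengths are in m, angles in rad, forces in N, time in s.
With the tool pointing down it reaches from about 0.425 to 0.95 m from the base axis. Payload 3.5 kg.
Tool frame: the origin (TCP) lies on the centre line of the jaws, within the pads' length; the fingertips stand 19 mm ahead of it and the grasp point (between the pads) is the TCP; z points along the fingers, y is the line along which they close (so a half turn about z gives the same grasp; the last joint's range is limited). The gripper opens to 85 mm and grips with 20 to 120 N. Pads are 22 mm wide; open, the fingers measure 114 mm over their backs; the gripper's body (76 mm by 85 mm) begins 54 mm behind the grasp point. The pads swing forward as they close: fully open they stand 13 mm farther back than shut.
Start: joints at [-1.334, 0.286, 1.577, -0, 1.279, -0.15], TCP at [0.255, -0.625, 0.25] pointing down, gripper open.
Joint ranges: [-2.77, 2.77], [-0.9, 2.22], [0.21, 2.48], [-1.53, 4.67], [0.24, 2.81], [-2.84, 2.84]. Speed limits (rad/s): [2.79, 2.79, 3.14, 3.14, 3.14, 3.14].

INTERFACE

Orientations are given as a unit quaternion [x, y, z, w].
In Python, from plant import status, cams, ctrl gives the robot as it stands.
- The arm moves only by the shell command python3 -m inch 'ROWS' [FORCE]. ROWS is JSON, a list of rows, each a list of 3 entries, a list of its own where there are three numbers: the opening, from -1 (shut) to 1 (fully open), then the shift along the tool's x, y, z in cm, then the turn about the tool's z in rad. In form: [[jaw, [dx, dy, dz], twist], ...]. A call has 1 to 20 rows; each row is the pose to reach, as a shift and turn from the pose commanded when the call began, along the tool's axes at that moment; what a row does not reach only later rows make up. A row lasts 1/10 s, in which the tool goes at most 50 mm and 8.59 degrees, less where a joint would pass 70% of its speed; a pose out of reach is approached as far as the arm can. A call with a gripper value outside its range is refused whole. The fingers move at their own pace and stop on an object; FORCE is the grip in N (left out, the last holds). Time passes only in rows, so rows that repeat a pose let the fingers close. It gives the time, the measured TCP pose, the force and the opening at its end, in the units of the state.
- status.get_state(): the state, without advancing time (a new reading comes with each control period).
- cams.read_camera(name): name is "scene" or "top" or "wrist"; returns the picture (400x640x3 uint8, blue, green, red); there is no depth.
- cams.calibration(name): a dict with "camera_matrix" (3x3 intrinsics, pixels), "cam_to_world" (4x4, takes a point from camera to world coordinates); the wrist camera has in their place "mount" (4x4, takes a point from camera to tool coordinates, whose origin is the TCP and whose axes are the flange's). Camera axes: x right, y down, z forward; pixel columns grow to the right and rows downward; lengths in m; the calibration is good to about 2 mm. The wrist camera is an equidistant fisheye: a pixel r from the principal point sees the ray r / f radians off the axis. A picture is of the moment at which its call begins: read the wrist's pose just before it. calibration takes no time and is no camera call.
- ctrl.sign_off(): hands the job in, once; it reports no verdict.
The state is a dict: "time": time; "qpos": joint angles; "dq": joint speeds; "joint_efforts": joint torques, N m; "eef_pos": TCP position; "tcp_rot": TCP orientation; "contact_force": force on the tool from outside, world axes, zero at the start; "wrist_torque": the same for the moment, N m; "opening": opening from 0.0 (shut) to 1.0 (fully open).
Only numpy, scipy, OpenCV 4.12 (cv2) and the standard library are available. Lean on these libraries where they do the work, as an engineer would, in place of code of your own. Each camera call takes 0.05 s, during which the arm holds its last target. There are 200 camera calls.

## Working session

There is one attempt and no reset: what is moved stays moved. The work goes in short steps, Python scripts to look and compute and a shell command to move; the robot and the scene stay as the last step left them, time stands still between calls to the robot, and variables do not carry over. Pictures are saved under pics/ and viewed, on a budget of 10 in all, crops included, one or two more only if the job needs it, and the job is handed in when it is done.

```bash
mkdir -p pics; ls; python3 - <<'E'
from plant import status,cams
import cv2,numpy as np
s=status.get_state();print(s)
for n in("top","scene"):
    cv2.imwrite(f"pics/{n}0.png",cams.read_camera(n));c=cams.calibration(n);print(n,np.round(c["camera_matrix"],1).tolist(),np.round(c["cam_to_world"],3).tolist())
E
```

```text
pics
{'time': 0.0, 'qpos': array([-1.33398960e+00,  2.87192829e-01,  1.57817221e+00, -3.69754454e-05,
        1.27860461e+00, -1.50021535e-01]), 'dq': array([ 0.00036001,  0.00171312,  0.00113724, -0.00017854, -0.00133947,
       -0.00062192]), 'joint_efforts': array([-2.04452981e-04, -4.05981088e+01, -2.92624193e+01, -1.82135796e-04,
        5.88728028e-03,  1.86964215e-06]), 'eef_pos': array([ 0.25450663, -0.62451936,  0.24893161]), 'tcp_rot': array([ 9.81352004e-01,  1.92215587e-01, -6.92368498e-05, -1.18660934e-03]), 'contact_force': array([-0.60537579, -0.21500074, -0.77987054]), 'wrist_torque': array([-0.03435625,  0.00173733, -0.02376163]), 'opening': 0.99659875837408}
top [[427.4, 0.0, 315.0], [0.0, 427.4, 203.5], [0.0, 0.0, 1.0]] [[0.01, -0.997, 0.081, 0.407], [-1.0, -0.011, -0.013, 0.153], [0.014, -0.081, -0.997, 1.17], [0.0, 0.0, 0.0, 1.0]]
scene [[443.9, 0.0, 320.0], [0.0, 443.9, 194.1], [0.0, 0.0, 1.0]] [[0.117, 0.851, -0.512, 1.116], [0.993, -0.099, 0.062, 0.061], [0.002, -0.516, -0.857, 1.142], [0.0, 0.0, 0.0, 1.0]]
```

View pics/top0.png

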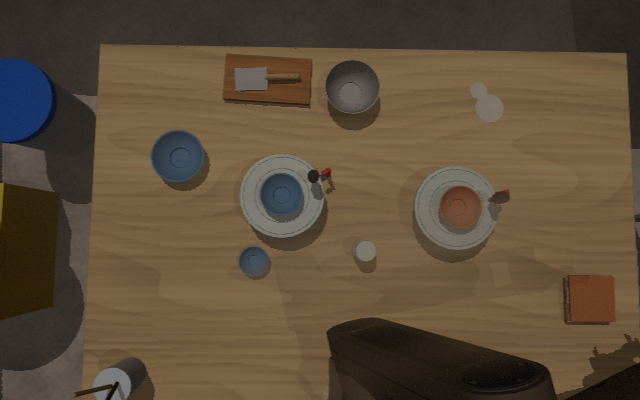

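View pics/scene0.png

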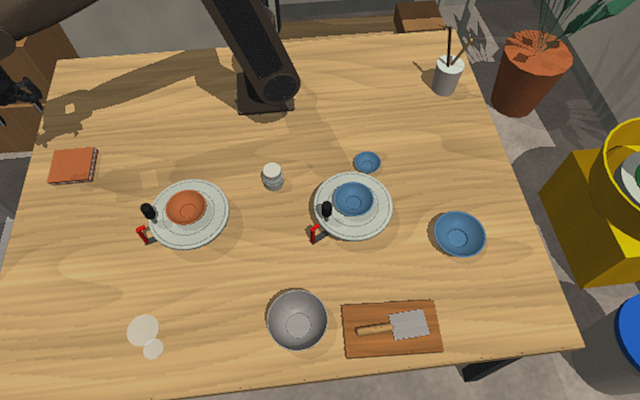

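The top view shows the blue wheel at about (282,195), its knob at (313,176) and its red pointer at (327,172). The blue dishes at (178,157) and (254,262) are lookalikes standing on the table. In the scene view the knob is at about (327,209). The terracotta wheel is on the other side.

```bash
cat >h.py <<'E'
from plant import status,cams
import cv2,numpy as np
from scipy.spatial.transform import Rotation as Ro
def ray(n,u,v,z):
    c=cams.calibration(n);K=np.array(c["camera_matrix"]);T=np.array(c["cam_to_world"])
    d=T[:3,:3]@np.linalg.solve(K,[u,v,1.]);o=T[:3,3];return (o+d*(z-o[2])/d[2])
def blobs(im,mask,lo,box):
    x0,y0,x1,y1=box;m=np.zeros_like(mask);m[y0:y1,x0:x1]=mask[y0:y1,x0:x1]
    cs,_=cv2.findContours(m,cv2.RETR_EXTERNAL,cv2.CHAIN_APPROX_NONE)
    return [c for c in cs if cv2.contourArea(c)>=lo]
def tool():
    s=status.get_state();return s,Ro.from_quat(s["tcp_rot"]).as_matrix()
E
python3 - <<'E'
from h import *
for n,box,kb in(("top",(235,150,330,240),(300,165,330,190)),("scene",(310,165,400,245),(315,195,338,222))):
    im=cv2.imread(f"pics/{n}0.png");h=cv2.cvtColor(im,cv2.COLOR_BGR2HSV)
    blue=cv2.inRange(h,(95,80,40),(125,255,255));blk=cv2.inRange(h,(0,0,0),(180,255,45));red=cv2.inRange(h,(0,150,60),(8,255,255))|cv2.inRange(h,(172,150,60),(180,255,255))
    for c in blobs(im,blue,200,box):
        e=cv2.fitEllipse(cv2.convexHull(c));print(n,"dish",e,ray(n,*e[0],.104))
    for c in blobs(im,blk,8,kb):
        x,y,w,hh=cv2.boundingRect(c);print(n,"knob bbox",x,y,w,hh,cv2.minEnclosingCircle(c))
        p=c[:,0,:]
        print(" centroid@.135",ray(n,*p.mean(0),.135),"top@.16",ray(n,*cv2.minEnclosingCircle(c)[0],.16))
    for c in blobs(im,red,3,(300,160,335,190) if n=="top" else (300,215,335,248)):
        print(n,"red",p.mean(0),cv2.boundingRect(c),ray(n,*c[:,0].mean(0),.08))
# crop for check
a=cv2.imread("pics/top0.png")[145:245,230:340];b=cv2.imread("pics/scene0.png")[165:265,295:405]
cv2.imwrite("pics/crop.png",cv2.resize(np.hstack([a[:100,:110],b[:100,:110]]),None,fx=3.6,fy=3.6,interpolation=0))
s,R=tool();print(R.round(4))
E
```

```text
top dish ((282.6286315917969, 194.86651611328125), (36.218894958496094, 43.13563537597656), 23.20227813720703) [0.5150323  0.21991292 0.104     ]
top knob bbox 308 170 11 13 ((313.5, 176.0), 6.18475866317749)
 centroid@.135 [0.55963698 0.1450098  0.135     ] top@.16 [0.55543627 0.14361874 0.16      ]
top red [312.83870968 175.77419355] (321, 168, 10, 7) [0.58053813 0.11198773 0.08      ]
scene dish ((353.15643310546875, 198.6904754638672), (33.719886779785156, 39.25984191894531), 97.01687622070312) [0.52035444 0.22389918 0.104     ]
scene knob bbox 322 201 10 16 ((325.5, 208.5), 7.648629188537598)
 centroid@.135 [0.56003434 0.14480155 0.135     ] top@.16 [0.57289702 0.14108913 0.16      ]
scene red [326.18918919 208.75675676] (310, 223, 10, 20) [0.59663111 0.10693691 0.08      ]
[[ 9.261e-01  3.772e-01 -5.000e-04]
 [ 3.772e-01 -9.261e-01  2.100e-03]
 [ 3.000e-04 -2.200e-03 -1.000e+00]]
```

View pics/crop.png

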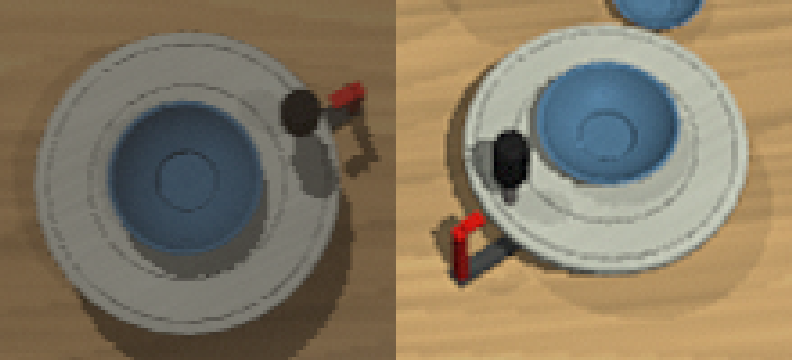

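The crop shows the dish outline centred at about pixel (281.5,194.3) in the top view. The knob is right beside the red post. I'll refine the axis from the wheel rims.

```bash
python3 - <<'E'
from h import *
for n,box,c0 in(("top",(225,140,340,250),(283,195)),("scene",(300,160,405,250),(353,206))):
    im=cv2.imread(f"pics/{n}0.png");h=cv2.cvtColor(im,cv2.COLOR_BGR2HSV)
    m=cv2.inRange(h,(0,0,95),(180,45,255));
    c=max(blobs(im,m,300,box),key=cv2.contourArea);e=cv2.fitEllipse(cv2.convexHull(c));print(n,"wheel",e,ray(n,*e[0],.072))
    hole=cv2.inRange(h,(90,60,20),(125,255,255))
    c=max(blobs(im,hole,100,box),key=cv2.contourArea);e=cv2.fitEllipse(c);print("dish",e,ray(n,*e[0],.104),cv2.boundingRect(c))
c=np.array(ray("top",281.5,194.3,.104));print(c)
E
```

```text
top wheel ((281.4290466308594, 195.3610076904297), (83.45652770996094, 84.16292572021484), 78.59967803955078) [0.51694579 0.2249931  0.072     ]
dish ((280.8174133300781, 193.95115661621094), (41.248897552490234, 41.79499053955078), 7.30128812789917) [0.51728284 0.22448273 0.104     ] (260, 173, 43, 43)
scene wheel ((352.6182861328125, 205.75387573242188), (68.89740753173828, 79.03358459472656), 98.41617584228516) [0.52425902 0.22391449 0.072     ]
dish ((353.189453125, 198.67227172851562), (33.215599060058594, 38.92011260986328), 95.57279968261719) [0.52030814 0.22399704 0.104     ] (334, 182, 40, 34)
[0.51642487 0.22276024 0.104     ]
```

```bash
python3 -m inch '[[1,[57.3,-59.7,0],0],[1,[57.3,-59.7,0],0],[1,[57.3,-59.7,0],0],[1,[57.3,-59.7,0],0],[1,[57.3,-59.7,0],0],[1,[57.3,-59.7,0],0],[1,[57.3,-59.7,0],0],[1,[57.3,-59.7,0],0],[1,[57.3,-59.7,0],0],[1,[57.3,-59.7,0],0],[1,[57.3,-59.7,0],0],[1,[57.3,-59.7,0],0],[1,[57.3,-59.7,0],0],[1,[57.3,-59.7,0],0],[1,[57.3,-59.7,0],0],[1,[57.3,-59.7,0],0],[1,[57.3,-59.7,0],0],[1,[57.3,-59.7,0],0],[1,[57.3,-59.7,0],0],[1,[57.3,-59.7,0],0]]' 40
python3 - <<'E'
from h import *
s,R=tool();im=cams.read_camera("wrist");c=cams.calibration("wrist");print(s["qpos"].round(2))
K=np.array(c["camera_matrix"]);M=np.array(c["mount"]);print(K.round(1).tolist(),M.round(3).tolist())
def proj(p):
    q=np.linalg.inv(M)@np.r_[R.T@(np.array(p)-s["eef_pos"]),1];r=np.hypot(q[0],q[1]);th=np.arctan2(r,q[2]);return K[:2,2]+K[0,0]*th*q[:2]/r
for p in((.5598,.1449,.16),(.5598,.1449,.135),(.518,.2243,.104),(*s["eef_pos"][:2],.16)):
    u=proj(p);print(p,u.round(1));cv2.drawMarker(im,tuple(int(x) for x in u.round()),(0,255,0),0,8)
print(R.round(4));cv2.imwrite("pics/w1.png",im)
E
```

```text
time: 2.1
eef_pos: [0.5597, 0.143, 0.2499]
tcp_rot: [0.981, 0.192, -0.001, 0.0]
contact_force: [0.0, -0.5, -0.1]
opening: 1.0
[ 0.07  0.07  1.82 -0.    1.25  1.26]
[[309.7, 0.0, 318.4], [0.0, 309.7, 196.2], [0.0, 0.0, 1.0]] [[0.0, -0.951, -0.309, 0.079], [1.0, 0.0, -0.0, -0.001], [0.001, -0.309, 0.951, -0.123], [0.0, 0.0, 0.0, 1.0]]
(0.5598, 0.1449, 0.16) [317.2 207.4]
(0.5598, 0.1449, 0.135) [317.3 196.8]
(0.518, 0.2243, 0.104) [222.8 195.4]
(np.float64(0.5596504718379455), np.float64(0.1430098639684525), 0.16) [319.5 208.5]
[[ 9.265e-01  3.764e-01 -1.000e-03]
 [ 3.764e-01 -9.265e-01 -5.000e-04]
 [-1.100e-03  0.000e+00 -1.000e+00]]
```

View pics/w1.png

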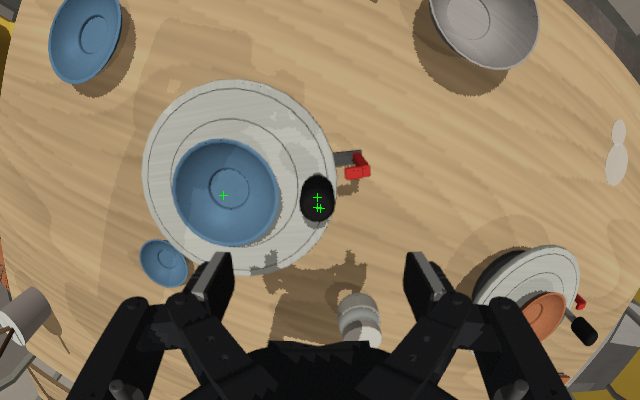

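The wrist view confirms the estimate: the knob is centred at about (317,198), where my projection (317,197 to 207) puts it. Now to descend and grip.

```bash
python3 -m inch '[[1,[0.1,-0.2,4],0],[1,[0.1,-0.2,7],0],[1,[0.1,-0.2,9.5],0],[1,[0.1,-0.2,11],0],[1,[0.1,-0.2,11],0],[1,[0.1,-0.2,11],0],[-1,[0.1,-0.2,11],0],[-1,[0.1,-0.2,11],0],[-1,[0.1,-0.2,11],0],[-1,[0.1,-0.2,11],0],[-1,[0.1,-0.2,11],0],[-1,[0.1,-0.2,11],0],[-1,[0.1,-0.2,11],0],[-1,[0.1,-0.2,11],0],[-1,[0.1,-0.2,11],0],[-1,[0.1,-0.2,11],0]]' 40
python3 - <<'E'
from h import *
s,R=tool();p=s["eef_pos"];print(p,R[:2,:2])
C=np.array([.518,.2243]);r=p[:2]-C;print(np.linalg.norm(r),np.degrees(np.arctan2(r[1],r[0])))
a0=np.arctan2(r[1],r[0]);r=.09*r/np.linalg.norm(r)
for d in range(0,361,10):
    a=np.radians(d);q=np.array([[np.cos(a),np.sin(a)],[-np.sin(a),np.cos(a)]])@r-r
    print(d,(R[:2,:2].T@q*100).round(2),(q*100).round(2))
E
```

```text
time: 3.75
eef_pos: [0.5616, 0.1453, 0.1416]
tcp_rot: [0.981, 0.192, 0.001, 0.001]
contact_force: [2.1, -4.5, 4.5]
opening: 0.31
[0.5615979  0.1453023  0.14157233] [[ 0.92605027  0.37738566]
 [ 0.37739222 -0.92605209]]
0.09022978549809647 -61.106210188077995
0 [0. 0.] [0. 0.]
10 [-1.57  0.05] [-1.43 -0.64]
20 [-3.12 -0.18] [-2.96 -1.01]
30 [-4.61 -0.67] [-4.52 -1.12]
40 [-5.99 -1.41] [-6.08 -0.95]
50 [-7.22 -2.39] [-7.59 -0.52]
60 [-8.27 -3.56] [-9.    0.17]
70 [-9.09 -4.89] [-10.27   1.1 ]
80 [-9.67 -6.35] [-11.35   2.23]
90 [-9.99 -7.88] [-12.23   3.53]
100 [-10.04  -9.45] [-12.86   4.97]
110 [ -9.81 -11.01] [-13.24   6.49]
120 [ -9.32 -12.49] [-13.35   8.05]
130 [ -8.58 -13.88] [-13.18   9.61]
140 [ -7.61 -15.11] [-12.74  11.12]
150 [ -6.43 -16.15] [-12.05  12.53]
160 [ -5.1  -16.98] [-11.13  13.8 ]
170 [ -3.64 -17.56] [-10.    14.88]
180 [ -2.11 -17.88] [-8.7  15.76]
190 [ -0.54 -17.92] [-7.26 16.39]
200 [  1.01 -17.7 ] [-5.74 16.77]
210 [  2.5  -17.21] [-4.17 16.88]
220 [  3.88 -16.46] [-2.62 16.71]
230 [  5.12 -15.49] [-1.11 16.28]
240 [  6.16 -14.32] [ 0.3  15.59]
250 [  6.99 -12.99] [ 1.57 14.66]
260 [  7.57 -11.53] [ 2.66 13.53]
270 [ 7.88 -9.99] [ 3.53 12.23]
280 [ 7.93 -8.42] [ 4.17 10.79]
290 [ 7.71 -6.87] [4.54 9.27]
300 [ 7.21 -5.38] [4.65 7.71]
310 [ 6.47 -4.  ] [4.48 6.15]
320 [ 5.5  -2.77] [4.05 4.64]
330 [ 4.33 -1.72] [3.36 3.23]
340 [ 2.99 -0.9 ] [2.43 1.96]
350 [ 1.54 -0.32] [1.3  0.87]
360 [ 0. -0.] [0. 0.]
```

```bash
python3 -m inch '[[-1,[-0.8,0.05,0],0],[-1,[-1.57,0.05,0],0],[-1,[-2.35,-0.05,0],0],[-1,[-3.12,-0.18,0],0],[-1,[-3.87,-0.4,0],0],[-1,[-4.61,-0.67,0],0],[-1,[-5.3,-1.02,0],0],[-1,[-5.99,-1.41,0],0],[-1,[-5.99,-1.41,0],0]]' 40
python3 - <<'E'
from h import *
s,R=tool();p=s["eef_pos"];r=p[:2]-[.518,.2243];print(p,np.linalg.norm(r),np.degrees(np.arctan2(r[1],r[0])),s["contact_force"],s["opening"])
E
```

```text
time: 4.65
eef_pos: [0.4985, 0.1374, 0.1414]
tcp_rot: [0.981, 0.192, -0.0, -0.001]
contact_force: [-0.8, -0.8, 6.9]
opening: 0.311
[0.49846088 0.13743332 0.14144685] 0.08903705785518438 -102.67668764684782 [-0.78766372 -0.83277053  6.92524086] 0.31068729624340974
```

```bash
python3 -m inch '[[-1,[-0.65,-0.47,0],0],[-1,[-1.23,-0.98,0],0],[-1,[-1.79,-1.54,0],0],[-1,[-2.28,-2.15,0],0],[-1,[-2.72,-2.8,0],0],[-1,[-3.1,-3.48,0],0],[-1,[-3.42,-4.2,0],0],[-1,[-3.68,-4.94,0],0],[-1,[-3.87,-5.7,0],0],[-1,[-4.0,-6.47,0],0],[-1,[-4.05,-7.26,0],0],[-1,[-4.05,-8.04,0],0],[-1,[-3.96,-8.83,0],0],[-1,[-3.82,-9.6,0],0],[-1,[-3.61,-10.35,0],0],[-1,[-3.33,-11.08,0],0],[-1,[-2.99,-11.79,0],0],[-1,[-2.59,-12.47,0],0],[-1,[-2.13,-13.11,0],0],[-1,[-1.62,-13.7,0],0]]' 40
python3 - <<'E'
from h import *
s,R=tool();p=s["eef_pos"];r=p[:2]-[.518,.2243];print(p,np.linalg.norm(r),np.degrees(np.arctan2(r[1],r[0])),s["contact_force"],s["opening"],s["qpos"].round(2))
E
```

```text
time: 6.65
eef_pos: [0.4354, 0.2571, 0.1415]
tcp_rot: [0.981, 0.193, 0.004, 0.001]
contact_force: [8.7, -4.6, 2.9]
opening: 0.309
[0.43544128 0.25709266 0.14151115] 0.08883299279936689 158.33682443848951 [ 8.69560321 -4.61770576  2.92171139] 0.30905586963254295 [ 0.33  0.03  2.08 -0.    1.03  1.52]
```

```bash
python3 -m inch '[[-1,[0.57,-0.55,0],0],[-1,[1.18,-1.04,0],0],[-1,[1.83,-1.49,0],0],[-1,[2.51,-1.87,0],0],[-1,[3.23,-2.19,0],0],[-1,[3.97,-2.45,0],0],[-1,[4.73,-2.64,0],0],[-1,[5.5,-2.77,0],0],[-1,[6.29,-2.82,0],0],[-1,[7.07,-2.81,0],0],[-1,[7.85,-2.73,0],0],[-1,[8.62,-2.59,0],0],[-1,[9.38,-2.37,0],0],[-1,[10.11,-2.1,0],0],[-1,[10.82,-1.75,0],0],[-1,[11.49,-1.35,0],0],[-1,[12.13,-0.89,0],0],[-1,[12.73,-0.38,0],0],[-1,[13.27,0.18,0],0],[-1,[13.77,0.79,0],0]]' 40
python3 - <<'E'
from h import *
s,R=tool();p=s["eef_pos"];r=p[:2]-[.518,.2243];print(p,np.linalg.norm(r),np.degrees(np.arctan2(r[1],r[0])),s["contact_force"],s["opening"],s["qpos"].round(2))
E
```

```text
time: 8.65
eef_pos: [0.5632, 0.3036, 0.1415]
tcp_rot: [0.981, 0.192, 0.001, -0.002]
contact_force: [1.2, 2.9, 6.6]
opening: 0.311
[0.56316491 0.30357507 0.14149946] 0.09123818156622224 60.32879921472865 [1.18860037 2.93577064 6.59299346] 0.3106042263599724 [0.33 0.31 1.75 0.   1.07 1.52]
```

```bash
python3 -m inch '[[-1,[0.45,0.65,0],0],[-1,[0.83,1.33,0],0],[-1,[1.15,2.04,0],0],[-1,[1.41,2.79,0],0],[-1,[1.6,3.55,0],0],[-1,[1.72,4.33,0],0],[-1,[1.78,5.11,0],0],[-1,[1.77,5.9,0],0],[-1,[1.69,6.68,0],0],[-1,[1.55,7.45,0],0],[-1,[1.33,8.21,0],0],[-1,[1.05,8.94,0],0],[-1,[0.71,9.65,0],0],[-1,[0.31,10.32,0],0],[-1,[-0.15,10.96,0],0],[-1,[-0.66,11.55,0],0],[-1,[-1.22,12.1,0],0],[-1,[-1.83,12.6,0],0],[-1,[-2.48,13.04,0],0],[-1,[-3.17,13.42,0],0]]' 40
python3 - <<'E'
from h import *
s,R=tool();p=s["eef_pos"];r=p[:2]-[.518,.2243];print(p,np.linalg.norm(r),np.degrees(np.arctan2(r[1],r[0])),s["contact_force"],s["opening"],s["qpos"].round(2))
E
```

```text
time: 10.65
eef_pos: [0.5863, 0.1645, 0.1415]
tcp_rot: [0.981, 0.192, 0.003, 0.001]
contact_force: [6.4, -3.6, 4.3]
opening: 0.315
[0.5863177  0.16454875 0.14154322] 0.09076078476173473 -41.173219974548225 [ 6.42324354 -3.61232903  4.30167611] 0.31531076657333806 [ 0.11  0.25  1.83 -0.    1.05  1.29]
```

```bash
python3 -m inch '[[-1,[-0.71,0.32,0],0],[-1,[-1.45,0.58,0],0],[-1,[-2.2,0.77,0],0],[-1,[-2.99,0.9,0],0],[-1,[-2.99,0.9,0],0],[-1,[-2.99,0.9,0],0],[-1,[-2.99,0.9,0],0]]' 40
python3 - <<'E'
from h import *
s,R=tool();p=s["eef_pos"];r=p[:2]-[.518,.2243];print(p,np.linalg.norm(r),np.degrees(np.arctan2(r[1],r[0])),s["contact_force"],s["opening"])
cv2.imwrite("pics/w2.png",cams.read_camera("wrist"))
E
```

```text
time: 11.35
eef_pos: [0.5607, 0.1449, 0.1415]
tcp_rot: [0.981, 0.192, 0.001, 0.002]
contact_force: [2.0, -6.0, 6.4]
opening: 0.314
[0.56072526 0.14490541 0.14146364] 0.0901606799998638 -61.713611489923565 [ 2.01014214 -6.01925179  6.39232035] 0.31441671025909695
```

View pics/w2.png

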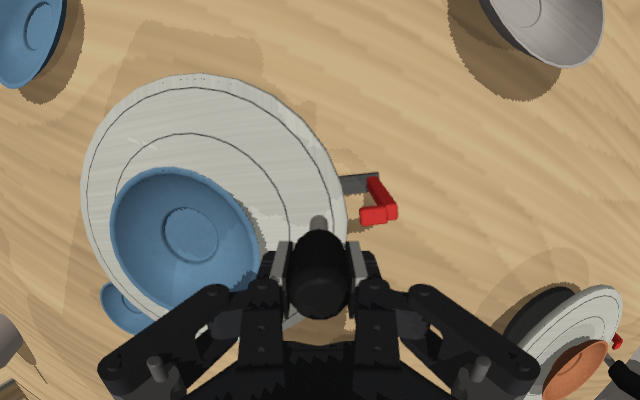

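The knob (319,265) is held between the pads and is back at the red pointer (378,205). Now I'll release, lift straight up and move away.

```bash
python3 -m inch '[[1,[0,0,0],0],[1,[0,0,0],0],[1,[0,0,0],0],[1,[0,0,0],0],[1,[0,0,0],0],[1,[0,0,0],0],[1,[0,0,-2],0],[1,[0,0,-5],0],[1,[0,0,-9],0],[1,[0,0,-13],0],[1,[0,0,-13],0],[1,[0,0,-13],0]]' 40 && python3 -m inch '[[1,[0,4,0],0],[1,[0,8,0],0],[1,[0,12,0],0],[1,[0,16,0],0],[1,[0,20,0],0],[1,[0,24,0],0],[1,[0,28,0],0],[1,[0,28,0],0],[1,[0,28,0],0],[1,[0,28,0],0]]'
python3 - <<'E'
from h import *
s,R=tool();print(s["contact_force"],s["dq"].round(3))
im=cams.read_camera("top");a=cv2.imread("pics/top0.png")
h=cv2.cvtColor(im,cv2.COLOR_BGR2HSV);c=max(blobs(im,cv2.inRange(h,(90,60,20),(125,255,255)),100,(225,140,340,250)),key=cv2.contourArea);e=cv2.fitEllipse(c);print(e,ray("top",*e[0],.104))
for c in blobs(im,cv2.inRange(h,(0,0,0),(180,255,45)),8,(300,165,330,190)): print(cv2.boundingRect(c),ray("top",*c[:,0].mean(0),.135))
f=lambda i:i[140:260,230:520]
cv2.imwrite("pics/cmp.png",cv2.resize(np.vstack([f(a),f(im)]),None,fx=2.4,fy=2.4,interpolation=0))
E
```

```text
time: 12.6
eef_pos: [0.5608, 0.1463, 0.2718]
tcp_rot: [0.981, 0.192, 0.001, 0.0]
contact_force: [0.1, -0.1, -1.5]
opening: 1.0
time: 13.6
eef_pos: [0.6651, -0.112, 0.2687]
tcp_rot: [0.981, 0.193, -0.001, -0.001]
contact_force: [0.7, 0.8, -0.8]
opening: 0.999
[ 0.73652569  0.81194159 -0.83995359] [ 0.013 -0.015 -0.004 -0.003 -0.002 -0.001]
((280.7529296875, 193.87184143066406), (41.118812561035156, 41.66530990600586), 15.315418243408203) [0.5174806  0.22464742 0.104     ]
(309, 170, 10, 13) [0.56060065 0.14445456 0.135     ]
```

View pics/cmp.png

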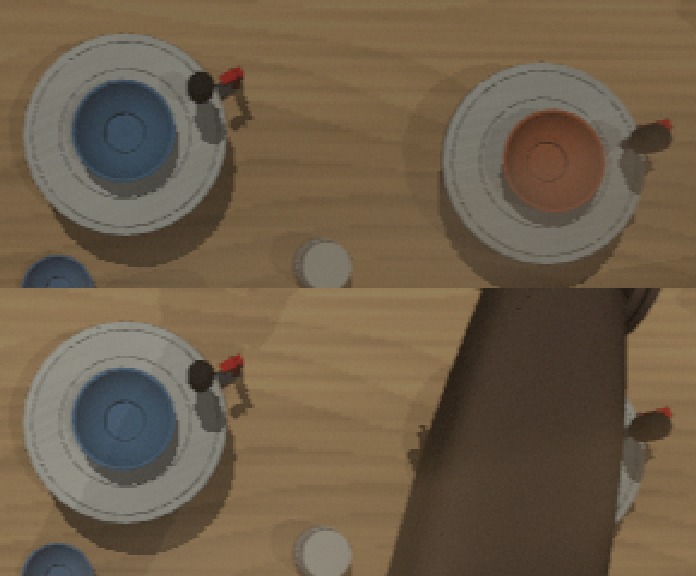

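Before and after match. The dish and knob are where they started, the terracotta knob hasn't moved, and the arm is clear.

```bash
python3 -c "from plant import ctrl;print(ctrl.sign_off())"
```

```text
the job is handed in; nothing more can be done
None
```

I gripped the blue wheel's knob, turned the wheel one full turn clockwise with the gripper's orientation held constant, then let go and moved clear. The job was handed in at about 13.7 s. The system reports no verdict.

My last checks, from the top camera and the state:
- **Knob:** it is back at its red pointer, within about 1 mm of where it started.
- **Dish:** its centre shifted by about 0.3 mm.
- **Other wheel:** the terracotta knob looks unmoved, though the arm hid most of that wheel in the last picture.
- **Forces:** the readings at the end of each move stayed at about 10 N or less, and the arm touched nothing at the end.

The first estimates of the wheel's axis from the two cameras differed by up to 7 mm. I used a value between them, and the knob's 90 mm radius and the low forces during the turn bore it out.

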